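Free a tray from a screw press of unknown thread and turn it over

TASK

The narrow white tray lies mouth down in the screw press, and nobody knows whether its screw has a right- or a left-hand thread: feel which way the bar on top gives and unscrew it all the way (about a quarter turn) before you take the tray, and leave it undone. Then draw the tray out, turn it over so that its mouth is up, and set it down across the two battens of the wooden drying rack, centred on them and square to them; do not drop it or let it topple. Leave all the other things on the bench where they are.

Things in the scene. Friction and masses are not known exactly. Their poses are not given: they have to be found in the camera images.
- press_seat (a point): Screw press, fixed: dark steel base plate 100 mm wide, 15 mm thick. This point is on its top under the tray's middle, x along the tray towards the grey pillar (x 100 to 132 mm, 161 mm high). Plate x -30 to 130, so the tray's free end overhangs on -x. Lips 9 mm high flank the tray (x -20 to 80) with 2 mm play and an end stop stands at x 82: once the pad is up the tray comes out straight along -x.
- press_head (a point): Centre of the underside of the press's grey head box (70 x 80 mm, 79 mm high), 82 mm above the bench; same axes as the press. It overhangs the tray. Below it, 12 mm to -x of this point, hangs the rubber pad on the screw: 36 mm wide, 10 mm thick, its face 1.5 mm over the tray when screwed down.
- tray_end (a point): Middle of the tray's free end face (its -x end), 80 mm from the tray's centre, with the tray's axes. This end sticks out of the press at the start and can be gripped across the 50 mm width.
- bar (a point): The press's bar handle, a plain steel bar 100 mm long (along this point's x axis), 14 mm wide (y) and 26 mm high, on top of the screw. This point is its middle, on the screw's axis, 199 mm above the bench. It turns about the vertical with the screw; at the start it lies along the tray.
- screw (a joint): Screw angle, rad, positive anticlockwise from above; 0 (screwed down) at the start. Only one way gives, drawn anew each start and not visible: the other way a light twist stops within 0.1 rad (hard force yields up to 0.3, springs back and frees nothing). The right way it turns with slight friction (0.15 N m), stays where left, fully unscrewed at 1.5 (or -1.5). The pad rises 8 mm per rad: 12 mm at the end.
- tray_center (a point): The white tray, an open rigid box 160 mm long (x), 50 wide (y), 40 high (z), walls 6 mm, about 0.2 kg. This point is the centre of its outside. Its z axis points out of the closed floor panel: up at the start (mouth down), down when the tray lies mouth up. It can stand by itself on its 50 x 40 mm end.
- rack_top (a point): Drying rack, fixed: two wooden battens 130 mm long (this point's y axis), 14 wide, at x +22 and -22 mm, tops 38 mm above the bench, on a plywood base 60 x 130 x 8 mm. This point is midway between them at the height of their tops. The tray is to lie across them, its length along x here, either end first, its ends overhanging.
- done_tray: A second, finished white tray of the same size, mouth up on the bench; origin at the centre of its underside. Leave alone.
- glue: White glue bottle, 60 mm wide, 170 mm high, upright; origin at the centre of its underside. Leave alone.
- scraper: Scraper, 215 mm long along x, yellow handle to -x (110 x 26 x 20 mm), steel blade 75 mm wide; origin on its underside between them. Leave alone.
- tape: Tape measure, 75 x 40 x 70 mm; origin at the centre of its underside. Leave alone.
- drill: Cordless drill standing on its battery, 225 mm high, nose along x; origin at the centre of its underside. Leave alone.
- square: Carpenter's square, 150 mm steel blade along x, 110 mm wooden stock along y; origin on its underside near the corner. Leave alone.
- screwbox: Grey open screw box, 100 x 140 x 50 mm; origin at the centre of its underside. Leave alone.
Mind the look-alikes: they are no part of the job. Leave any purple or turquoise look-alike of the part that bears tray_end alone.

How it is judged:
By the outcome, as a careful person would: the job done as asked, in the order asked, and still so for the second after the job is handed in, with the robot touching nothing.
It also fails if it takes over 67 s, if anything falls off the work surface, if the arm or the gripper's body presses on something with over 40 N, if the wrist force passes 120 N, or if a joint passes its speed limit or range.

ROBOT

A 6-joint arm with a two-finger parallel gripper is mounted at the origin on the work surface. World frame = base frame: x ahead of the robot, y to its left, z up, the work surface at z = 0. Lengths are in m, angles in rad, forces in N, time in s.
With the tool pointing down it reaches from about 0.35 to 0.975 m from the base axis. Payload 4.9 kg.
Tool frame: the origin (TCP) lies at the very end of the fingers, on their centre line; the grasp point (between the pads) lies 19 mm behind it; z points along the fingers, y is the line along which they close (so a half turn about z gives the same grasp; the last joint's range is limited). The gripper opens to 85 mm and grips with 20 to 120 N. Pads are 22 mm wide; open, the fingers measure 114 mm over their backs; the gripper's body (76 mm by 85 mm) begins 54 mm behind the grasp point. The pads swing forward as they close: fully open they stand 13 mm farther back than shut.
Start: joints at [-1.28, 0.053, 1.613, -0, 1.476, -0.119], TCP at [0.249, -0.573, 0.231] pointing down, gripper open.
Joint ranges: [-3.01, 3.01], [-1.01, 2.22], [0.06, 2.58], [-1.02, 4.17], [0.09, 2.62], [-3.14, 3.14]. Speed limits (rad/s): [2.57, 2.57, 3.14, 3.14, 3.14, 3.14].

INTERFACE

Orientations are given as a unit quaternion [w, x, y, z].
In Python, from plant import state, optics, ticket, nets gives the robot as it stands. The module is installed in compiled form; this text tells all that it offers.
- The arm moves only by the shell command python3 -m inch 'ROWS' [OPENING]. ROWS is JSON, a list of rows, each an object of numbers: "dx", "dy", "dz": the shift along the tool's x, y, z as a fraction of full scale; "rx", "ry", "rz": the turn, a rotation vector about the tool's x, y, z as a fraction of full scale. In form: [{"dx": .., "dy": .., "dz": .., "rx": .., "ry": .., "rz": ..}, ...]. A call has 1 to 5 rows; each row is the pose to reach, as a shift and turn from the pose commanded when the call began, along the tool's axes at that moment; what a row does not reach only later rows make up. Full scale, the value 1, is 0.8 m for a shift and 1.5 rad for a turn. A row lasts 1/10 s, in which the tool goes at most 50 mm and 8.59 degrees, less where a joint would pass 70% of its speed; a pose out of reach is approached as far as the arm can. A call with a number of a shift or a turn outside -1 to 1 is refused whole. A call with a gripper value outside its range is refused whole. OPENING is the opening, from -1 (shut) to 1 (fully open), set as the call begins (- or left out, the last holds). The fingers move at their own pace and stop on an object; the grip force is fixed at half the most. Time passes only in rows, so rows that repeat a pose let the fingers close. It gives the time, the measured TCP pose, the force, the opening and the grip force at its end, in the units of the state.
- state(): the state, without advancing time (a new reading comes with each control period).
- optics.grab_frame(name): name is "scene" or "top"; returns the picture (480x640x3 uint8, red, green, blue); there is no depth.
- optics.camera_info(name): a dict with "fx", "fy", "cx", "cy" (pixels), "k1" (the pictures are not rectified: a ray, as slopes to the right and down, at radius r is drawn at 1 + k1 r^2 times it, then the intrinsics apply), "R" (3x3) and "t" (3): a world point X has camera coordinates R X + t. Camera axes: x right, y down, z forward; pixel columns grow to the right and rows downward; lengths in m; the calibration is good to about 2 mm. A picture is of the moment at which its call begins. camera_info takes no time and is no camera call.
- ticket.job_done(): hands the job in; it is judged then, once.
Trained networks look in the newest picture that a camera, given by its name, has taken for a name from the list of things; names that differ only in an ending like _2 or _b are one class to them, and where a whole thing is asked for, a point or a joint stands for the part that bears it (a point fixed in the world has none). Each returns a list of dicts, best first, with "confidence" (0 to 1); they miss things now and then, are a little off and sometimes report something else, mostly with a low value. They report only what shows in the picture. A call takes as long as a camera call. They do not tell look-alikes from the thing itself.
- nets.boxes_of(camera, name): "bbox" ([centre column, centre row, width, height] in pixels, round what is visible of it).
- nets.outline_of(camera, name): "pixels" (480x640 bool, what is visible of it) and "bbox" ([centre column, centre row, width, height] in pixels, round what is visible of it).
The state is a dict: "time": time; "joint_pos": joint angles; "joint_vel": joint speeds; "joint_efforts": joint torques, N m; "tool_pos": TCP position; "tool_rot": TCP orientation; "contact_force": force on the tool from outside, world axes, zero at the start; "ft_torque": the same for the moment, N m; "gripper_width": opening from 0.0 (shut) to 1.0 (fully open); "grasp_force": force on a finger pad.
Only numpy, scipy, OpenCV 4.12 (cv2) and the standard library are available. Lean on these libraries where they do the work, as an engineer would, in place of code of your own. Each camera call takes 0.05 s, during which the arm holds its last target. There are 200 camera calls.

## Working session

There is one attempt and no reset: what is moved stays moved. The work goes in short steps, Python scripts to look and compute and a shell command to move; the robot and the scene stay as the last step left them, time stands still between calls to the robot, and variables do not carry over. Pictures are saved under pics/ and viewed, at most 10 in all, crops included, and the job is handed in when it is done.

```bash
mkdir -p pics
cat > h.py <<'E'
import numpy as np, cv2
from scipy.spatial.transform import Rotation as Ro
from plant import state, optics, ticket, nets
def save(cam,fn,crop=None,s=1):
    im=optics.grab_frame(cam)[:,:,::-1]
    if crop: a,b,c,d=crop; im=im[b:d,a:c]
    if s!=1: im=cv2.resize(im,None,fx=s,fy=s,interpolation=cv2.INTER_CUBIC)
    cv2.imwrite('pics/'+fn,im)
def ray(cam,u,v):
    c=optics.camera_info(cam); xd=np.array([(u-c['cx'])/c['fx'],(v-c['cy'])/c['fy']]); x=xd.copy()
    for _ in range(30): x=xd/(1+c['k1']*(x@x))
    R=np.array(c['R']);t=np.array(c['t']); return -R.T@t, R.T@np.r_[x,1]
def at_z(cam,u,v,z):
    o,d=ray(cam,u,v); return o+d*(z-o[2])/d[2]
def proj(cam,X):
    c=optics.camera_info(cam); p=np.array(c['R'])@np.array(X)+np.array(c['t']); x=p[:2]/p[2]; x=x*(1+c['k1']*(x@x))
    return np.array([c['fx']*x[0]+c['cx'],c['fy']*x[1]+c['cy']])
def tool():
    s=state(); q=s['tool_rot']; return np.array(s['tool_pos']), Ro.from_quat([q[1],q[2],q[3],q[0]])
def delta(p,Rm):
    """rows units from measured pose to target"""
    p0,R0=tool(); d=R0.inv().apply(np.array(p)-p0)/0.8; r=(R0.inv()*Rm).as_rotvec()/1.5
    print('d',d.round(4),'r',r.round(4))
E
python3 - <<'E'
from h import *
save('scene','s0.png'); save('top','t0.png')
for cam in('scene','top'):
    print(cam,ray(cam,320,240))
    for n in('tray_center','bar','press_head','rack_top','done_tray'):
        for d in nets.boxes_of(cam,n)[:4]: print(cam,n,round(d['confidence'],2),np.round(d['bbox']))
print(state())
E
```

```text
scene (array([ 1.09675363, -0.53006172,  1.05440709]), array([-0.44581685,  0.47356882, -0.7596836 ]))
scene tray_center 0.83 [296. 214.  19.  47.]
scene tray_center 0.82 [390. 278.  62.  33.]
scene tray_center 0.71 [338. 244.  50.  36.]
scene bar 0.88 [354. 188.  28.  28.]
scene bar 0.72 [358. 220.  48.  92.]
scene press_head 0.94 [359. 220.  44.  87.]
scene rack_top 0.58 [229. 326.  60.  44.]
scene done_tray 0.7 [326. 358.  66.  70.]
top (array([0.34906136, 0.05334555, 1.17741924]), array([ 0.14822981, -0.0059437 , -0.98904257]))
top tray_center 0.81 [280. 166.  62.  57.]
top tray_center 0.79 [293. 237.  41.  21.]
top tray_center 0.6 [285. 306.  63.  61.]
top bar 0.9 [255. 223.  47.  14.]
top press_head 0.81 [257. 233.  76.  48.]
top rack_top 0.63 [434. 241.  47.  56.]
top rack_top 0.47 [448. 317.  92.  36.]
{'time': 0.6, 'joint_pos': array([-1.28003182e+00,  5.27031424e-02,  1.61288885e+00,  1.70100155e-05,
        1.47602545e+00, -1.18999460e-01]), 'joint_vel': array([-0.0002959 ,  0.0016865 ,  0.0003844 ,  0.00100912,  0.00013951,
       -0.00097461]), 'joint_efforts': array([ 2.45617266e-04, -3.93407321e+01, -3.70230746e+01, -9.50825824e-05,
        6.62180664e-04, -2.26277962e-05]), 'tool_pos': array([ 0.24899467, -0.57323731,  0.2313083 ]), 'tool_rot': array([-1.30708992e-05,  9.79085166e-01,  2.03450825e-01,  7.37282362e-06]), 'contact_force': array([-0.5159168 ,  0.53884383, -0.5660246 ]), 'ft_torque': array([-0.01869722,  0.02549529, -0.06987759]), 'grasp_force': 0.0, 'gripper_width': 0.9984605164756721}
```

View pics/s0.png

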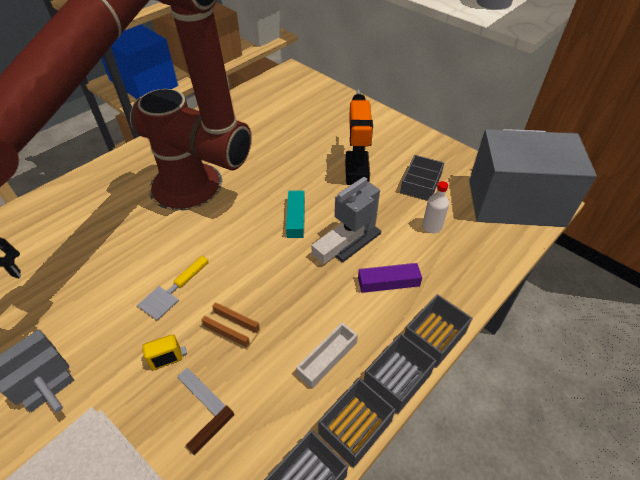

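View pics/t0.png

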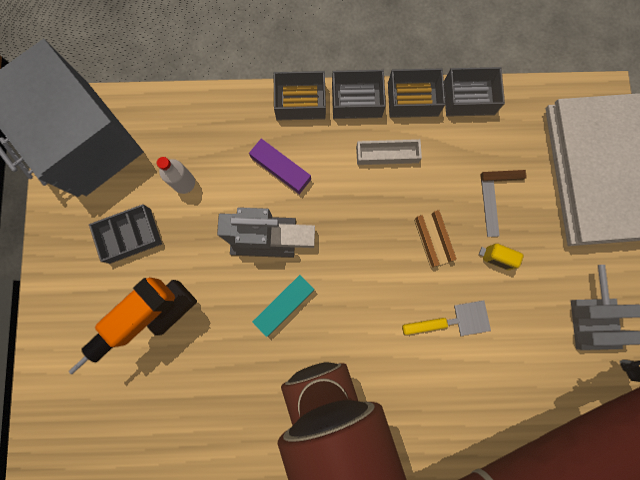

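Candidates for the tray, in the top view: white tray end in the press (297,236) is the target. The look-alikes are purple (280,166), turquoise (285,306) and the finished tray (389,152), to be left alone. The rack is at (435,240), and the bar runs from (232,221) to (278,223).

Run:
```python
from h import *
save('top','t1.png',(205,190,335,270),6)
save('scene','s1.png',(300,165,400,270),5)
def rect(cam,n,z,near=None):
    for d in nets.outline_of(cam,n)[:4]:
        m=d['pixels'].astype(np.uint8); c,_=cv2.findContours(m,0,2); c=max(c,key=len)[:,0,:]
        P=np.array([at_z(cam,u,v,z)[:2] for u,v in c]).astype(np.float32)
        (cx,cy),(w,h),a=cv2.minAreaRect(P*1000)
        print(n,cam,round(d['confidence'],2),np.round(d['bbox']),'c',round(cx,1),round(cy,1),'wh',round(w,1),round(h,1),'ang',round(a,1))
rect('top','bar',.212); rect('top','rack_top',.038); rect('top','tray_center',.055); rect('top','done_tray',.04)
rect('scene','bar',.212); rect('scene','rack_top',.038)
```

```text
bar top 0.72 [256. 224.  51.  12.] c 532.0 184.5 wh 100.7 22.9 ang 86.1
bar top 0.72 [389. 152.  68.  27.] c 679.9 -103.3 wh 55.1 141.2 ang 0.5
bar top 0.19 [293. 233.  44.  27.] c 503.8 104.1 wh 89.7 48.6 ang 86.3
rack_top top 0.9 [436. 240.  45.  52.] c 516.1 -234.5 wh 131.1 68.8 ang 15.9
rack_top top 0.54 [256. 232.  78.  47.] c 544.2 204.4 wh 189.5 120.0 ang 86.4
tray_center top 0.76 [284. 306.  65.  62.] c 363.7 137.6 wh 51.9 156.9 ang 43.7
tray_center top 0.64 [279. 165.  62.  55.] c 705.7 141.7 wh 164.5 57.8 ang 51.7
tray_center top 0.63 [291. 236.  43.  28.] c 529.8 112.9 wh 105.4 55.0 ang 86.2
done_tray top 0.57 [390. 152.  66.  24.] c 740.0 -132.2 wh 62.3 163.6 ang 0.3
bar scene 0.65 [230. 325.  57.  46.] c 624.8 -292.9 wh 121.9 61.9 ang 14.6
bar scene 0.53 [355. 189.  29.  28.] c 544.6 180.0 wh 45.3 113.2 ang 12.3
rack_top scene 0.85 [230. 324.  62.  45.] c 527.0 -244.4 wh 147.9 77.1 ang 15.4
```

View pics/t1.png

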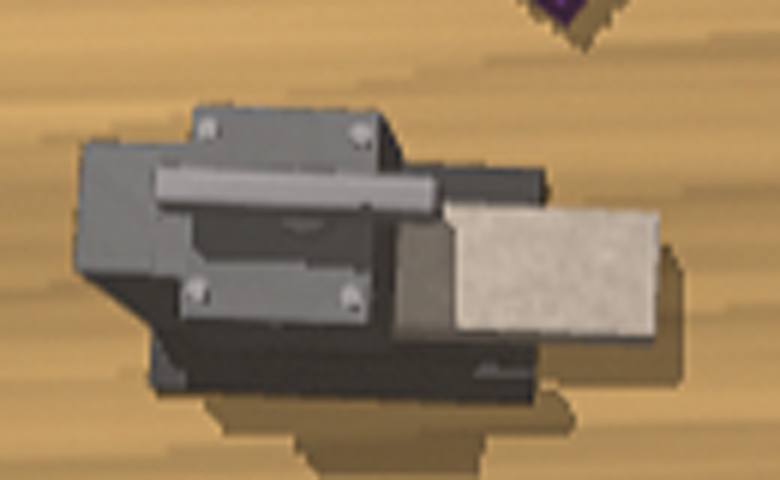

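View pics/s1.png

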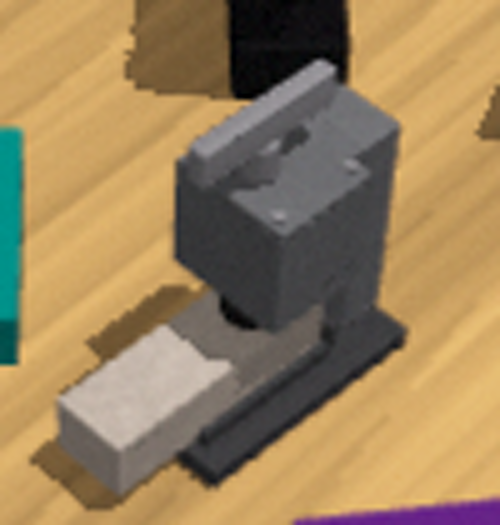

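The crops show the white tray's free end face centre at top pixel (314.5,235.5), and the bar's top-face centre at (254.3,221.7). The tray is the white one, mouth down in the press, with no look-alike colouring.

Run:
```python
from h import *
T=lambda u,v,z:at_z('top',205+u/6,190+v/6,z)
S=lambda u,v,z:at_z('scene',300+u/5,165+v/5,z)
print('bar top',T(296,190,.212),T(157,185,.212),T(437,196,.212))
print('bar scene corners',S(205,188-0,.199),[S(*p,.212) for p in((190,152),(325,60),(335,68),(205,160))])
c1,c2=T(660,212,.055),T(655,335,.055);print('end',c1,c2,(c1+c2)/2)
a,b=T(450,205,.055),T(458,333,.055);print('sides',a,b)
print('scene end',S(60,402,.055),S(122,448,.055),'far',S(167,325,.055),S(232,370,.055))
e=(c1+c2)/2
print('rack scene?')
for z in(.038,): print(np.round([at_z('top',u,v,z)[:2] for u,v in((417,216),(434,268),(453,262),(436,211))],4))
```

```text
bar top [0.53597677 0.18365863 0.212     ] [0.5389868  0.23202638 0.212     ] [0.53259666 0.13462125 0.212     ]
bar scene corners [0.54780927 0.13093008 0.199     ] [array([0.53344382, 0.13497834, 0.212     ]), array([0.53891844, 0.23534445, 0.212     ]), array([0.5467394 , 0.23412551, 0.212     ]), array([0.54284788, 0.13585724, 0.212     ])]
end [0.55355778 0.05779269 0.055     ] [0.50343914 0.06101601 0.055     ] [0.52849846 0.05940435 0.055     ]
sides [0.55860652 0.14262581 0.055     ] [0.50628144 0.14005046 0.055     ]
scene end [0.50764948 0.06371187 0.055     ] [0.55442757 0.06334571 0.055     ] far [0.51231463 0.14588613 0.055     ] [0.56104751 0.14580517 0.055     ]
rack scene?
[[ 0.5737 -0.1949]
 [ 0.444  -0.2285]
 [ 0.4574 -0.2758]
 [ 0.5851 -0.2428]]
```

```bash
cat >> h.py <<'E'
def down(deg,tilt=0):
    """tool down, tool x at yaw deg, then tilt deg about tool y (closing): + leans the tip towards -x_tool"""
    t=np.radians(deg); x=np.array([np.cos(t),np.sin(t),0]); z=np.array([0,0,-1.]); y=np.cross(z,x)
    return Ro.from_matrix(np.c_[x,y,z])*Ro.from_euler('y',-tilt,degrees=True)
E
python3 - <<'E'
from h import *
delta([.538,.184,.27],down(86.3))
p,R=tool(); print(p,(R.inv().apply(np.array([.538,.184,.27])-p)/.8/4).round(4))
E
```

```text
d [ 0.7084 -0.7243 -0.0484] r [-0.    -0.    -0.731]
[ 0.24898405 -0.57324676  0.23130156] [ 0.1771 -0.1811 -0.0121]
```

```bash
A='[{"dz":-0.05}]'
python3 -m inch '[{"dz":-0.05},{"dz":-0.05},{"dx":0.088,"dy":-0.09,"dz":-0.05},{"dx":0.177,"dy":-0.181,"dz":-0.05},{"dx":0.177,"dy":-0.181,"dz":-0.05}]' 
python3 -m inch '[{"dx":0.177,"dy":-0.181},{"dx":0.177,"dy":-0.181},{"dx":0.177,"dy":-0.181},{"dx":0.177,"dy":-0.181},{"dx":0.177,"dy":-0.181}]'
python3 -m inch '[{"dx":0.177,"dy":-0.181},{"dx":0.177,"dy":-0.181},{"dx":0.177,"dy":-0.181},{"dx":0.177,"dy":-0.181},{"dx":0.177,"dy":-0.181}]'
python3 -m inch '[{"rz":-0.36},{"rz":-0.36},{"rz":-0.36},{"rz":-0.36},{"rz":-0.36}]'
python3 -c "
from h import *
delta([.538,.184,.27],down(86.3))"
```

```text
d [ 0.7084 -0.7243 -0.0484] r [-0.    -0.    -0.731]validation failed for argument at $[0]...
validation failed for argument at $[0]...
validation failed for argument at $[0]...
validation failed for argument at $[0]...
```

```bash
python3 -m inch '[{"dx":0,"dy":0,"dz":-0.05,"rx":0,"ry":0,"rz":0},{"dx":0.06,"dy":-0.06,"dz":-0.05,"rx":0,"ry":0,"rz":0},{"dx":0.12,"dy":-0.12,"dz":-0.05,"rx":0,"ry":0,"rz":0},{"dx":0.177,"dy":-0.181,"dz":-0.05,"rx":0,"ry":0,"rz":0},{"dx":0.177,"dy":-0.181,"dz":-0.05,"rx":0,"ry":0,"rz":0}]' 
python3 -c "
from h import *
delta([.538,.184,.27],down(86.3))"
```

```text
time: 1.5
tool_pos: [0.3206, -0.3847, 0.2714]
tool_rot: [0.0, 0.979, 0.203, 0.0]
contact_force: [0.5, -0.2, 0.1]
gripper_width: 1.002
grasp_force: 0.0
d [ 0.532  -0.5442  0.0017] r [ 4.000e-04 -1.000e-04 -7.315e-01]
```

```bash
m() { :; }
python3 -m inch '[{"dx":0.06,"dy":-0.06,"dz":0,"rx":0,"ry":0,"rz":0},{"dx":0.11,"dy":-0.11,"dz":0,"rx":0,"ry":0,"rz":0},{"dx":0.177,"dy":-0.181,"dz":0,"rx":0,"ry":0,"rz":0},{"dx":0.22,"dy":-0.225,"dz":0,"rx":0,"ry":0,"rz":0},{"dx":0.22,"dy":-0.225,"dz":0,"rx":0,"ry":0,"rz":0}]' >/dev/null
python3 -m inch '[{"dx":0.04,"dy":-0.04,"dz":0,"rx":0,"ry":0,"rz":0},{"dx":0.08,"dy":-0.08,"dz":0,"rx":0,"ry":0,"rz":0},{"dx":0.12,"dy":-0.12,"dz":0,"rx":0,"ry":0,"rz":0},{"dx":0.16,"dy":-0.16,"dz":0,"rx":0,"ry":0,"rz":0},{"dx":0.2,"dy":-0.2,"dz":0,"rx":0,"ry":0,"rz":0}]' >/dev/null
python3 -m inch '[{"dx":0,"dy":0,"dz":0,"rx":0,"ry":0,"rz":-0.365},{"dx":0,"dy":0,"dz":0,"rx":0,"ry":0,"rz":-0.365},{"dx":0,"dy":0,"dz":0,"rx":0,"ry":0,"rz":-0.365},{"dx":0,"dy":0,"dz":0,"rx":0,"ry":0,"rz":-0.365},{"dx":0,"dy":0,"dz":0,"rx":0,"ry":0,"rz":-0.365}]' >/dev/null
python3 -m inch '[{"dx":0,"dy":0,"dz":0,"rx":0,"ry":0,"rz":-0.366},{"dx":0,"dy":0,"dz":0,"rx":0,"ry":0,"rz":-0.366},{"dx":0,"dy":0,"dz":0,"rx":0,"ry":0,"rz":-0.366},{"dx":0,"dy":0,"dz":0,"rx":0,"ry":0,"rz":-0.366},{"dx":0,"dy":0,"dz":0,"rx":0,"ry":0,"rz":-0.366}]'
python3 -c "
from h import *
delta([.538,.184,.27],down(86.3)); delta([.538,.184,.182],down(86.3)); print(state()['joint_pos'])"
```

```text
time: 3.5
tool_pos: [0.4924, 0.0576, 0.2714]
tool_rot: [0.0, 0.73, 0.683, 0.0]
contact_force: [1.2, 0.4, -0.3]
gripper_width: 1.0
grasp_force: 0.0
d [0.1614 0.0463 0.0018] r [ 0.0001 -0.     -0.0015]
d [0.1614 0.0463 0.1118] r [ 0.0001 -0.     -0.0015]
[-3.37195657e-02 -2.84458568e-01  1.85634673e+00  2.71255673e-05
  1.56952020e+00  3.30876241e-02]
```

```bash
python3 -m inch '[{"dx":0.05,"dy":0.015,"dz":0,"rx":0,"ry":0,"rz":0},{"dx":0.1,"dy":0.03,"dz":0,"rx":0,"ry":0,"rz":0},{"dx":0.1614,"dy":0.0463,"dz":0,"rx":0,"ry":0,"rz":-0.0015},{"dx":0.1614,"dy":0.0463,"dz":0,"rx":0,"ry":0,"rz":-0.0015},{"dx":0.1614,"dy":0.0463,"dz":0,"rx":0,"ry":0,"rz":-0.0015}]' >/dev/null
python3 -m inch '[{"dx":0,"dy":0,"dz":0.03,"rx":0,"ry":0,"rz":0},{"dx":0,"dy":0,"dz":0.06,"rx":0,"ry":0,"rz":0},{"dx":0,"dy":0,"dz":0.09,"rx":0,"ry":0,"rz":0},{"dx":0,"dy":0,"dz":0.111,"rx":0,"ry":0,"rz":0},{"dx":0,"dy":0,"dz":0.111,"rx":0,"ry":0,"rz":0}]'
python3 -c "
from h import *
delta([.538,.184,.182],down(86.3)); save('scene','s2.png',(280,120,440,240),5)"
```

```text
time: 4.5
tool_pos: [0.5359, 0.1828, 0.1794]
tool_rot: [-0.001, 0.73, 0.684, -0.002]
contact_force: [0.2, 0.6, 0.2]
gripper_width: 1.002
grasp_force: 0.0
d [ 0.0016  0.0025 -0.0032] r [-0.0034  0.0011 -0.    ]
```

View pics/s2.png

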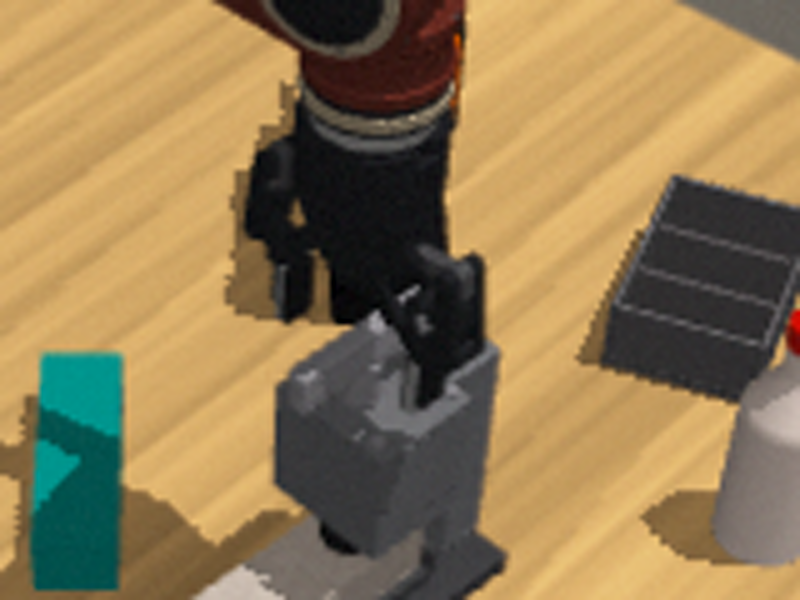

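The open fingers straddle the bar: the near finger is at about (430,330) in the crop, with the bar's end at (305,390). Next I close on it.

```bash
python3 -m inch '[{"dx":0.0016,"dy":0.0025,"dz":-0.003,"rx":0,"ry":0,"rz":0},{"dx":0.0016,"dy":0.0025,"dz":-0.003,"rx":0,"ry":0,"rz":0},{"dx":0.0016,"dy":0.0025,"dz":-0.003,"rx":0,"ry":0,"rz":0},{"dx":0.0016,"dy":0.0025,"dz":-0.003,"rx":0,"ry":0,"rz":0},{"dx":0.0016,"dy":0.0025,"dz":-0.003,"rx":0,"ry":0,"rz":0}]' -1
python3 -m inch '[{"dx":0,"dy":0,"dz":0,"rx":0,"ry":0,"rz":0},{"dx":0,"dy":0,"dz":0,"rx":0,"ry":0,"rz":0},{"dx":0,"dy":0,"dz":0,"rx":0,"ry":0,"rz":0},{"dx":0,"dy":0,"dz":0,"rx":0,"ry":0,"rz":0},{"dx":0,"dy":0,"dz":0,"rx":0,"ry":0,"rz":0}]'
python3 -c "
from h import *
print(state()['ft_torque'])"
```

```text
time: 5.05
tool_pos: [0.5376, 0.1856, 0.1856]
tool_rot: [-0.002, 0.729, 0.685, -0.002]
contact_force: [-4.9, -0.9, 22.0]
gripper_width: 0.149
grasp_force: 61.0
time: 5.55
tool_pos: [0.5377, 0.1856, 0.1857]
tool_rot: [-0.002, 0.729, 0.685, -0.002]
contact_force: [-10.2, -1.2, 6.2]
gripper_width: 0.153
grasp_force: 61.4
[-0.11436001  1.48695741 -0.10042372]
```

```bash
python3 -m inch '[{"dx":0,"dy":0,"dz":0,"rx":0,"ry":0,"rz":-0.03},{"dx":0,"dy":0,"dz":0,"rx":0,"ry":0,"rz":-0.06},{"dx":0,"dy":0,"dz":0,"rx":0,"ry":0,"rz":-0.08},{"dx":0,"dy":0,"dz":0,"rx":0,"ry":0,"rz":-0.08},{"dx":0,"dy":0,"dz":0,"rx":0,"ry":0,"rz":-0.08}]'
python3 -c "
from h import *
print(state()['ft_torque']); delta([.538,.184,.182],down(86.3))"
```

```text
time: 6.05
tool_pos: [0.5378, 0.1856, 0.1857]
tool_rot: [-0.002, 0.688, 0.726, -0.002]
contact_force: [-9.7, -0.0, 7.7]
gripper_width: 0.153
grasp_force: 75.2
[-0.03103786  1.42192847 -1.68938067]
d [-0.002   0.0002  0.0047] r [-0.0036 -0.0005  0.0785]
```

Anticlockwise is resisted at 1.7 N m, so the screw gives clockwise (positive rz). Trying that way.

```bash
python3 -m inch '[{"dx":0,"dy":0,"dz":0,"rx":0,"ry":0,"rz":0.04},{"dx":0,"dy":0,"dz":0,"rx":0,"ry":0,"rz":0.08},{"dx":0,"dy":0,"dz":0,"rx":0,"ry":0,"rz":0.15},{"dx":0,"dy":0,"dz":0,"rx":0,"ry":0,"rz":0.2},{"dx":0,"dy":0,"dz":0,"rx":0,"ry":0,"rz":0.2}]'
python3 -c "
from h import *
print(state()['ft_torque']); delta([.538,.184,.182],down(86.3))"
```

```text
time: 6.55
tool_pos: [0.5376, 0.1856, 0.1857]
tool_rot: [-0.002, 0.788, 0.616, -0.002]
contact_force: [-11.0, -0.8, 7.1]
gripper_width: 0.156
grasp_force: 61.4
[-0.06607291  1.47023216 -0.14348855]
d [-0.0018  0.001   0.0046] r [-0.0038  0.0007 -0.119 ]
```

```bash
python3 -m inch '[{"dx":0,"dy":0,"dz":0,"rx":0,"ry":0,"rz":0.09},{"dx":0,"dy":0,"dz":0,"rx":0,"ry":0,"rz":0.18},{"dx":0,"dy":0,"dz":0,"rx":0,"ry":0,"rz":0.27},{"dx":0,"dy":0,"dz":0,"rx":0,"ry":0,"rz":0.36},{"dx":0,"dy":0,"dz":0,"rx":0,"ry":0,"rz":0.45}]'
python3 -m inch '[{"dx":0,"dy":0,"dz":0,"rx":0,"ry":0,"rz":0.09},{"dx":0,"dy":0,"dz":0,"rx":0,"ry":0,"rz":0.18},{"dx":0,"dy":0,"dz":0,"rx":0,"ry":0,"rz":0.27},{"dx":0,"dy":0,"dz":0,"rx":0,"ry":0,"rz":0.36},{"dx":0,"dy":0,"dz":0,"rx":0,"ry":0,"rz":0.42}]'
python3 -m inch '[{"dx":0,"dy":0,"dz":0,"rx":0,"ry":0,"rz":0.02},{"dx":0,"dy":0,"dz":0,"rx":0,"ry":0,"rz":0.03},{"dx":0,"dy":0,"dz":0,"rx":0,"ry":0,"rz":0.03}]'
python3 -c "
from h import *
print(state()['ft_torque']); delta([.538,.184,.182],down(86.3));print(state()['joint_pos'])"
```

```text
time: 7.05
tool_pos: [0.5374, 0.1857, 0.1856]
tool_rot: [-0.001, 0.948, 0.319, -0.003]
contact_force: [-11.8, -1.5, 7.2]
gripper_width: 0.154
grasp_force: 61.5
time: 7.55
tool_pos: [0.5373, 0.1859, 0.1857]
tool_rot: [-0.0, 1.0, 0.01, -0.003]
contact_force: [-12.0, -0.1, 8.3]
gripper_width: 0.157
grasp_force: 61.5
time: 7.85
tool_pos: [0.5373, 0.186, 0.1857]
tool_rot: [0.0, 1.0, -0.009, -0.003]
contact_force: [-11.6, -0.6, 8.6]
gripper_width: 0.158
grasp_force: 64.1
[0.16960269 1.50594494 1.11677163]
d [0.0009 0.0024 0.0046] r [-0.0031  0.0033 -1.0158]
[ 2.01670316e-01 -4.48598438e-02  1.78785099e+00  1.28419150e-03
  1.40456773e+00  1.78975653e+00]
```

```bash
python3 -m inch '[{"dx":0,"dy":0,"dz":0,"rx":0,"ry":0,"rz":0},{"dx":0,"dy":0,"dz":0,"rx":0,"ry":0,"rz":0},{"dx":0,"dy":0,"dz":0,"rx":0,"ry":0,"rz":0},{"dx":0,"dy":0,"dz":-0.04,"rx":0,"ry":0,"rz":0},{"dx":0,"dy":0,"dz":-0.08,"rx":0,"ry":0,"rz":0}]' 1
python3 -m inch '[{"dx":0,"dy":0.06,"dz":-0.04,"rx":0,"ry":0,"rz":-0.09},{"dx":0,"dy":0.12,"dz":-0.04,"rx":0,"ry":0,"rz":-0.18},{"dx":0,"dy":0.18,"dz":-0.04,"rx":0,"ry":0,"rz":-0.27},{"dx":0,"dy":0.24,"dz":-0.04,"rx":0,"ry":0,"rz":-0.36},{"dx":0,"dy":0.28,"dz":-0.04,"rx":0,"ry":0,"rz":-0.45}]'
python3 -m inch '[{"dx":0,"dy":0,"dz":0,"rx":0,"ry":0,"rz":-0.09},{"dx":0,"dy":0,"dz":0,"rx":0,"ry":0,"rz":-0.18},{"dx":0,"dy":0,"dz":0,"rx":0,"ry":0,"rz":-0.27},{"dx":0,"dy":0,"dz":0,"rx":0,"ry":0,"rz":-0.36},{"dx":0,"dy":0,"dz":0,"rx":0,"ry":0,"rz":-0.45}]' >/dev/null
python3 -m inch '[{"dx":0,"dy":0,"dz":0,"rx":0,"ry":0,"rz":-0.06},{"dx":0,"dy":0,"dz":0,"rx":0,"ry":0,"rz":-0.11}]'
python3 -c "
from h import *
delta([.5306-.06*.065,.0794-.06,.15],down(86.3)); print(state()['joint_pos']); save('top','t3.png',(180,170,360,270),4.4)"
```

```text
time: 8.35
tool_pos: [0.5391, 0.185, 0.248]
tool_rot: [0.0, 1.0, -0.011, -0.002]
contact_force: [0.1, 0.1, 0.5]
gripper_width: 0.98
grasp_force: 0.0
time: 8.85
tool_pos: [0.5348, -0.041, 0.2812]
tool_rot: [0.0, 0.946, 0.323, 0.0]
contact_force: [0.1, -0.3, -0.9]
gripper_width: 1.004
grasp_force: 0.0
time: 9.55
tool_pos: [0.5351, -0.0389, 0.2808]
tool_rot: [0.0, 0.733, 0.68, 0.0]
contact_force: [0.5, -0.3, -0.2]
gripper_width: 1.0
grasp_force: 0.0
d [ 0.0719 -0.0159  0.1635] r [ 0.0001  0.0001 -0.0065]
[-2.11256825e-01 -1.84942830e-01  1.75754732e+00 -6.46311035e-05
  1.56885176e+00 -1.36883354e-01]
```

View pics/t3.png

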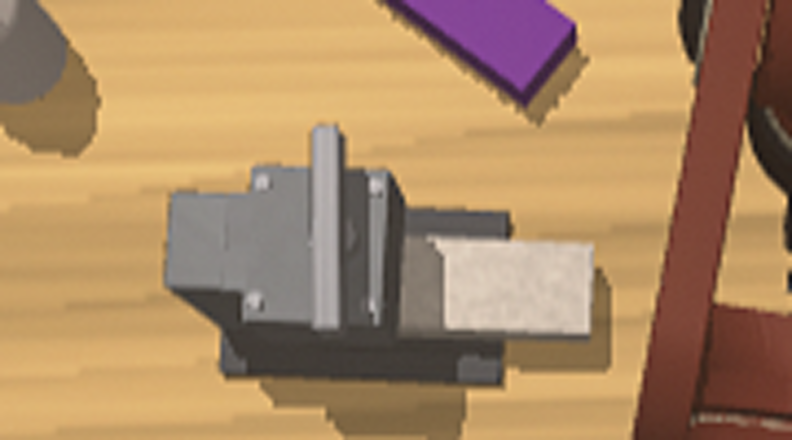

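The bar now lies across the head, from (325,127) to (328,328) in the crop: a full quarter turn. The tray's end is at (592,290), unmoved. Tilting for the grasp.

```bash
python3 -m inch '[{"dx":0,"dy":0,"dz":0,"rx":0,"ry":0.09,"rz":-0.0065},{"dx":0,"dy":0,"dz":0,"rx":0,"ry":0.18,"rz":-0.0065},{"dx":0,"dy":0,"dz":0,"rx":0,"ry":0.27,"rz":-0.0065},{"dx":0,"dy":0,"dz":0,"rx":0,"ry":0.36,"rz":-0.0065},{"dx":0,"dy":0,"dz":0,"rx":0,"ry":0.45,"rz":-0.0065}]'
python3 -m inch '[{"dx":0,"dy":0,"dz":0,"rx":0,"ry":0.074,"rz":0},{"dx":0,"dy":0,"dz":0,"rx":0,"ry":0.074,"rz":0}]' >/dev/null
python3 -c "
from h import *
delta([.5279,.0364,.0802],down(86.3,-45)); delta([.5315,.0928,.0236],down(86.3,-45));print(state()['joint_pos'])"
```

```text
time: 10.1
tool_pos: [0.5354, -0.0394, 0.2819]
tool_rot: [-0.226, 0.689, 0.643, 0.245]
contact_force: [0.5, 0.3, -0.3]
gripper_width: 1.003
grasp_force: 0.0
d [-0.1082 -0.0142  0.2417] r [ 0.0025 -0.0016 -0.0052]
d [-0.1085 -0.0146  0.3417] r [ 0.0025 -0.0016 -0.0052]
[-0.55883198 -0.04782387  1.77379523  0.69637972  1.79255519 -0.46033559]
```

```bash
python3 -m inch '[{"dx":-0.025,"dy":-0.004,"dz":0.05,"rx":0,"ry":0,"rz":0},{"dx":-0.05,"dy":-0.008,"dz":0.1,"rx":0,"ry":0,"rz":0},{"dx":-0.075,"dy":-0.011,"dz":0.15,"rx":0,"ry":0,"rz":0},{"dx":-0.1,"dy":-0.0142,"dz":0.2,"rx":0.0025,"ry":-0.0016,"rz":-0.005},{"dx":-0.1082,"dy":-0.0142,"dz":0.2417,"rx":0.0025,"ry":-0.0016,"rz":-0.005}]'
python3 -m inch '[{"dx":0,"dy":0,"dz":0.01,"rx":0,"ry":0,"rz":0},{"dx":0,"dy":0,"dz":0.02,"rx":0,"ry":0,"rz":0}]'
python3 -c "
from h import *
delta([.5315,.0928,.0236],down(86.3,-45));print(state()['joint_pos']);save('scene','s4.png',(260,150,420,270),5)"
```

```text
time: 10.8
tool_pos: [0.5285, 0.0386, 0.0806]
tool_rot: [-0.26, 0.673, 0.635, 0.278]
contact_force: [0.5, -0.5, 0.4]
gripper_width: 0.997
grasp_force: 0.0
time: 11.0
tool_pos: [0.5308, 0.0493, 0.0723]
tool_rot: [-0.259, 0.672, 0.635, 0.28]
contact_force: [-1.2, 0.1, 0.1]
gripper_width: 1.005
grasp_force: 0.0
d [-0.0044 -0.0027  0.0814] r [0.0006 0.0021 0.0057]
[-0.41538009  0.12904174  1.97058959  0.73398975  1.42076087 -0.61816889]
```

View pics/s4.png

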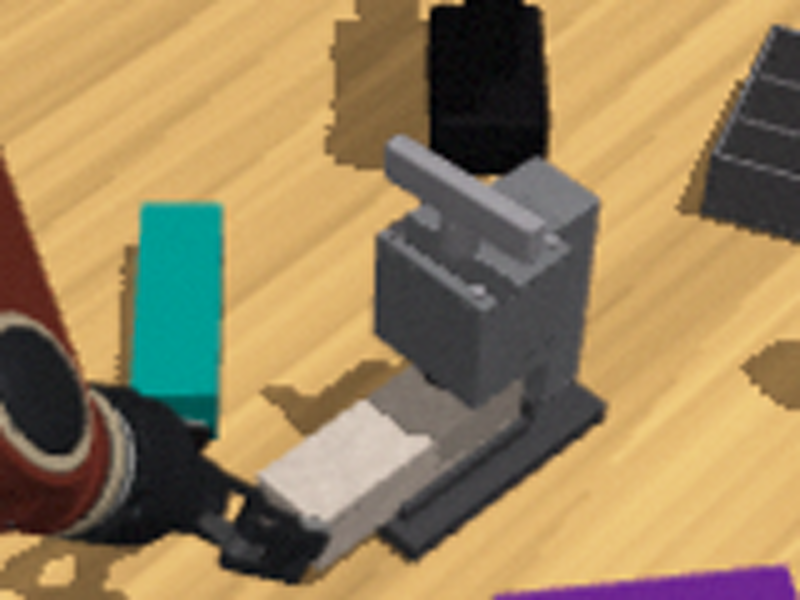

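The open fingers are lined up on either side of the tray's free end (crop 290,530), and the turquoise block at (175,310) is clear. Advancing and gripping.

```bash
python3 -m inch '[{"dx":-0.0044,"dy":-0.0027,"dz":0.02,"rx":0,"ry":0.002,"rz":0.005},{"dx":-0.0044,"dy":-0.0027,"dz":0.04,"rx":0,"ry":0.002,"rz":0.005},{"dx":-0.0044,"dy":-0.0027,"dz":0.06,"rx":0,"ry":0.002,"rz":0.005},{"dx":-0.0044,"dy":-0.0027,"dz":0.081,"rx":0,"ry":0.002,"rz":0.005},{"dx":-0.0044,"dy":-0.0027,"dz":0.081,"rx":0,"ry":0.002,"rz":0.005}]'
python3 -m inch '[{"dx":0,"dy":0,"dz":0,"rx":0,"ry":0,"rz":0}]'
python3 -c "
from h import *
delta([.5315,.0928,.0236],down(86.3,-45))"
python3 -m inch '[{"dx":0,"dy":0,"dz":0,"rx":0,"ry":0,"rz":0},{"dx":0,"dy":0,"dz":0,"rx":0,"ry":0,"rz":0},{"dx":0,"dy":0,"dz":0,"rx":0,"ry":0,"rz":0},{"dx":0,"dy":0,"dz":0,"rx":0,"ry":0,"rz":0}]' -1
python3 -c "
from h import *
delta([.5315,.0928,.0236],down(86.3,-45));p,R=tool();print(R.inv().apply([-.0645,-.9979,0])*.05/.8);print(R.inv().apply([0,0,.05])/.8);print(state()['ft_torque'])"
```

```text
time: 11.55
tool_pos: [0.5289, 0.094, 0.021]
tool_rot: [-0.264, 0.674, 0.631, 0.279]
contact_force: [-0.8, 1.0, -0.4]
gripper_width: 1.0
grasp_force: 0.0
time: 11.65
tool_pos: [0.5305, 0.0926, 0.0227]
tool_rot: [-0.262, 0.674, 0.632, 0.28]
contact_force: [1.2, 0.1, 0.4]
gripper_width: 0.998
grasp_force: 0.0
d [ 0.001   0.0012 -0.0006] r [-0.0002 -0.001  -0.0004]
time: 12.05
tool_pos: [0.5315, 0.0917, 0.0239]
tool_rot: [-0.261, 0.674, 0.631, 0.28]
contact_force: [-0.9, -1.7, 2.2]
gripper_width: 0.575
grasp_force: 64.0
d [ 0.0007 -0.0001  0.0013] r [ 0.0015 -0.0008  0.0001]
[-4.41434174e-02  9.26776069e-05 -4.42432149e-02]
[ 0.04424409  0.00010633 -0.04414407]
[-0.18752989  0.05315107  0.11477412]
```

```bash
python3 -m inch '[{"dx":-0.01,"dy":0,"dz":-0.01,"rx":0,"ry":0,"rz":0},{"dx":-0.02,"dy":0,"dz":-0.02,"rx":0,"ry":0,"rz":0},{"dx":-0.03,"dy":0,"dz":-0.03,"rx":0,"ry":0,"rz":0},{"dx":-0.04,"dy":0,"dz":-0.04,"rx":0,"ry":0,"rz":0},{"dx":-0.05,"dy":0,"dz":-0.05,"rx":0,"ry":0,"rz":0}]'
python3 -m inch '[{"dx":-0.015,"dy":0,"dz":-0.015,"rx":0,"ry":0,"rz":0},{"dx":-0.03,"dy":0,"dz":-0.03,"rx":0,"ry":0,"rz":0},{"dx":-0.045,"dy":0,"dz":-0.045,"rx":0,"ry":0,"rz":0},{"dx":-0.06,"dy":0,"dz":-0.06,"rx":0,"ry":0,"rz":0},{"dx":-0.07,"dy":0,"dz":-0.07,"rx":0,"ry":0,"rz":0}]'
python3 -c "
from h import *
print(state()['ft_torque'],state()['joint_pos']);p,R=tool();print(R.inv().apply([0,0,.05])/.8)"
```

```text
time: 12.55
tool_pos: [0.5272, 0.0346, 0.0234]
tool_rot: [-0.262, 0.674, 0.631, 0.28]
contact_force: [0.2, 2.2, 2.7]
gripper_width: 0.576
grasp_force: 63.9
time: 13.05
tool_pos: [0.5217, -0.046, 0.022]
tool_rot: [-0.261, 0.675, 0.631, 0.279]
contact_force: [-0.0, -0.2, -2.2]
gripper_width: 0.578
grasp_force: 63.8
[-0.78010459  0.0211441  -0.00431481] [-0.57750486  0.27145815  1.91129975  0.66940218  1.44573365 -0.76735727]
[ 4.41053850e-02 -7.74255548e-07 -4.42827846e-02]
```

```bash
python3 -m inch '[{"dx":0.03,"dy":0,"dz":-0.03,"rx":0,"ry":0,"rz":0},{"dx":0.07,"dy":0,"dz":-0.07,"rx":0,"ry":0,"rz":0},{"dx":0.11,"dy":0,"dz":-0.11,"rx":0,"ry":0,"rz":0},{"dx":0.15,"dy":0,"dz":-0.15,"rx":0,"ry":0,"rz":0},{"dx":0.19,"dy":0,"dz":-0.19,"rx":0,"ry":0,"rz":0}]'
python3 -m inch '[{"dx":0,"dy":0,"dz":0,"rx":0,"ry":-0.07,"rz":0},{"dx":0,"dy":0,"dz":0,"rx":0,"ry":-0.14,"rz":0},{"dx":0,"dy":0,"dz":0,"rx":0,"ry":-0.21,"rz":0},{"dx":0,"dy":0,"dz":0,"rx":0,"ry":-0.28,"rz":0},{"dx":0,"dy":0,"dz":0,"rx":0,"ry":-0.35,"rz":0}]'
python3 -m inch '[{"dx":0,"dy":0,"dz":0,"rx":0,"ry":-0.07,"rz":0},{"dx":0,"dy":0,"dz":0,"rx":0,"ry":-0.14,"rz":0},{"dx":0,"dy":0,"dz":0,"rx":0,"ry":-0.21,"rz":0},{"dx":0,"dy":0,"dz":0,"rx":0,"ry":-0.28,"rz":0},{"dx":0,"dy":0,"dz":0,"rx":0,"ry":-0.35,"rz":0}]'
python3 -m inch '[{"dx":0,"dy":0,"dz":0,"rx":0,"ry":-0.07,"rz":0},{"dx":0,"dy":0,"dz":0,"rx":0,"ry":-0.14,"rz":0},{"dx":0,"dy":0,"dz":0,"rx":0,"ry":-0.21,"rz":0},{"dx":0,"dy":0,"dz":0,"rx":0,"ry":-0.28,"rz":0},{"dx":0,"dy":0,"dz":0,"rx":0,"ry":-0.347,"rz":0}]'
python3 -m inch '[{"dx":0,"dy":0,"dz":0,"rx":0,"ry":0,"rz":0},{"dx":0,"dy":0,"dz":0,"rx":0,"ry":0,"rz":0}]'
python3 -c "
from h import *
p,R=tool(); print(p,R.as_matrix().round(3),state()['joint_pos']); delta(p,down(86.3,45))
save('scene','s5.png',(180,60,440,280),3)"
```

```text
time: 13.55
tool_pos: [0.5213, -0.0445, 0.2388]
tool_rot: [-0.261, 0.675, 0.631, 0.279]
contact_force: [0.5, -0.5, -2.8]
gripper_width: 0.578
grasp_force: 63.8
time: 14.05
tool_pos: [0.5216, -0.0449, 0.2378]
tool_rot: [-0.087, 0.724, 0.678, 0.093]
contact_force: [-0.2, 0.1, -2.2]
gripper_width: 0.578
grasp_force: 63.8
time: 14.55
tool_pos: [0.5217, -0.0443, 0.238]
tool_rot: [0.092, 0.724, 0.677, -0.098]
contact_force: [-1.1, 0.1, -2.6]
gripper_width: 0.582
grasp_force: 63.8
time: 15.05
tool_pos: [0.5218, -0.0438, 0.2376]
tool_rot: [0.262, 0.674, 0.631, -0.28]
contact_force: [0.8, 0.0, -3.2]
gripper_width: 0.581
grasp_force: 63.8
time: 15.25
tool_pos: [0.5216, -0.0437, 0.237]
tool_rot: [0.26, 0.675, 0.632, -0.279]
contact_force: [-0.5, 0.3, -2.1]
gripper_width: 0.577
grasp_force: 63.8
[ 0.52164785 -0.0436927   0.23703963] [[ 0.045  0.998 -0.047]
 [ 0.708 -0.065 -0.703]
 [-0.705 -0.002 -0.709]] [ 0.14467589 -0.05209356  1.84647966 -0.76052045  1.55796156  0.30415497]
d [0. 0. 0.] r [-0.0011 -0.002   0.0004]
```

View pics/s5.png

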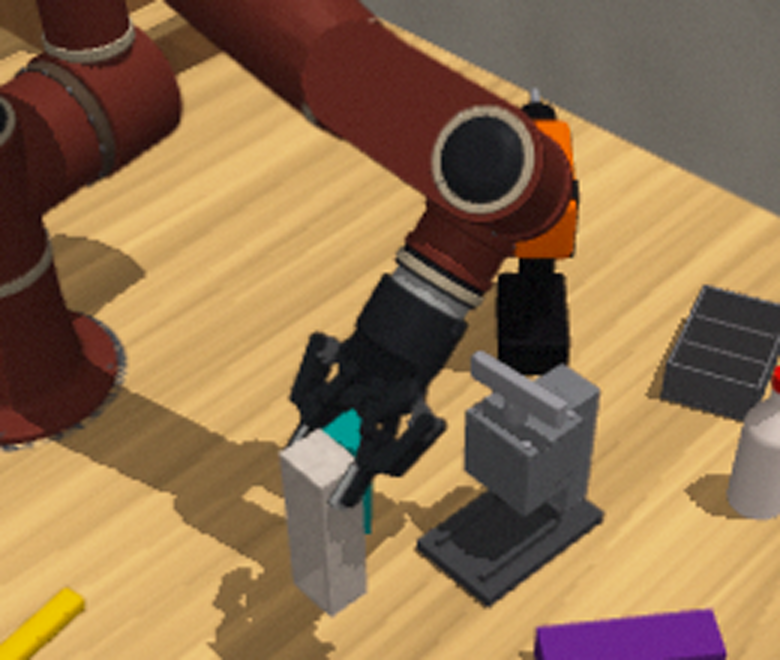

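The tray hangs upright in the gripper (crop 325,520), mouth facing right of the press (-y side), clear of everything. Lowering until it touches.

```bash
python3 -m inch '[{"dx":0.02,"dy":0,"dz":0.02,"rx":0,"ry":0,"rz":0},{"dx":0.04,"dy":0,"dz":0.04,"rx":0,"ry":0,"rz":0},{"dx":0.06,"dy":0,"dz":0.06,"rx":0,"ry":0,"rz":0},{"dx":0.08,"dy":0,"dz":0.08,"rx":0,"ry":-0.001,"rz":0},{"dx":0.084,"dy":0,"dz":0.084,"rx":0,"ry":-0.002,"rz":0}]'
python3 -m inch '[{"dx":0,"dy":0,"dz":0,"rx":0,"ry":0,"rz":0},{"dx":0,"dy":0,"dz":0,"rx":0,"ry":0,"rz":0},{"dx":0,"dy":0,"dz":0,"rx":0,"ry":0,"rz":0}]' | grep -E 'pos|force'
python3 -m inch '[{"dx":0.0018,"dy":0,"dz":0.0018,"rx":0,"ry":0,"rz":0},{"dx":0.0036,"dy":0,"dz":0.0036,"rx":0,"ry":0,"rz":0},{"dx":0.0054,"dy":0,"dz":0.0054,"rx":0,"ry":0,"rz":0},{"dx":0.0054,"dy":0,"dz":0.0054,"rx":0,"ry":0,"rz":0}]' | grep -E 'pos|force'
```

```text
time: 15.8
tool_pos: [0.5188, -0.044, 0.1376]
tool_rot: [0.259, 0.673, 0.632, -0.283]
contact_force: [-0.1, -0.4, -2.6]
gripper_width: 0.578
grasp_force: 63.7
tool_pos: [0.5228, -0.0434, 0.1443]
contact_force: [0.2, 0.1, -2.7]
grasp_force: 63.7
tool_pos: [0.5217, -0.0435, 0.1366]
contact_force: [0.5, 0.5, -2.3]
grasp_force: 63.7
```

```bash
python3 -m inch '[{"dx":0.0013,"dy":0,"dz":0.0013,"rx":0,"ry":0,"rz":0},{"dx":0.0026,"dy":0,"dz":0.0026,"rx":0,"ry":0,"rz":0},{"dx":0.0035,"dy":0,"dz":0.0035,"rx":0,"ry":0,"rz":0},{"dx":0.0035,"dy":0,"dz":0.0035,"rx":0,"ry":0,"rz":0}]' | grep -E 'pos|force'
python3 -m inch '[{"dx":0.0009,"dy":0,"dz":0.0009,"rx":0,"ry":0,"rz":0},{"dx":0.0018,"dy":0,"dz":0.0018,"rx":0,"ry":0,"rz":0},{"dx":0.0018,"dy":0,"dz":0.0018,"rx":0,"ry":0,"rz":0}]' | grep -E 'pos|force'
python3 -c "
from h import *
print(state()['ft_torque'])"
```

```text
tool_pos: [0.5218, -0.0435, 0.1327]
contact_force: [-0.1, -0.0, -2.2]
grasp_force: 63.7
tool_pos: [0.5218, -0.0435, 0.1307]
contact_force: [0.8, -0.8, -1.7]
grasp_force: 63.7
[ 0.61159759 -0.05645871 -0.02574205]
```

```bash
for i in 1 2; do python3 -m inch '[{"dx":0.0009,"dy":0,"dz":0.0009,"rx":0,"ry":0,"rz":0},{"dx":0.0009,"dy":0,"dz":0.0009,"rx":0,"ry":0,"rz":0}]' | grep -E 'pos|t_force'; done
python3 -c "
from h import *
print(state()['ft_torque'])"
```

```text
tool_pos: [0.522, -0.0435, 0.1299]
contact_force: [0.8, -0.5, -1.6]
tool_pos: [0.5221, -0.0436, 0.1298]
contact_force: [-1.4, 1.9, 2.8]
[ 0.23440843  0.48530221 -0.14183205]
```

```bash
python3 -m inch '[{"dx":0.0006,"dy":0,"dz":0.0006,"rx":0,"ry":0,"rz":0},{"dx":0.0006,"dy":0,"dz":0.0006,"rx":0,"ry":0,"rz":0}]' | grep -E 'pos|t_force'
python3 -m inch '[{"dx":0,"dy":0,"dz":0,"rx":0,"ry":0,"rz":0},{"dx":0,"dy":0,"dz":0,"rx":0,"ry":0,"rz":0},{"dx":0,"dy":0,"dz":0,"rx":0,"ry":0,"rz":0}]' 1 | grep -E 'pos|force'
python3 -m inch '[{"dx":0,"dy":0,"dz":-0.03,"rx":0,"ry":0,"rz":0},{"dx":0,"dy":0,"dz":-0.07,"rx":0,"ry":0,"rz":0},{"dx":0,"dy":0,"dz":-0.12,"rx":0,"ry":0,"rz":0},{"dx":0,"dy":0,"dz":-0.17,"rx":0,"ry":0,"rz":0},{"dx":0,"dy":0,"dz":-0.2,"rx":0,"ry":0,"rz":0}]'| grep -E 'pos|t_force'
python3 -c "
from h import *
p,R=tool();print(p,state()['joint_pos']);
for d in nets.outline_of('top','tray_center')[:4]: print(d['confidence'],np.round(d['bbox']))
for d in nets.outline_of('scene','tray_center')[:4]: print(d['confidence'],np.round(d['bbox']))
save('scene','s6.png',(220,140,400,290),4)"
```

```text
tool_pos: [0.5221, -0.0437, 0.1298]
contact_force: [-3.8, 1.5, 6.8]
tool_pos: [0.522, -0.0435, 0.128]
contact_force: [-1.3, 0.2, 0.1]
grasp_force: 0.0
tool_pos: [0.5302, 0.0713, 0.2436]
contact_force: [0.1, 0.1, 0.8]
[0.53022166 0.07131505 0.24361807] [ 0.33711298  0.05785132  1.72600339 -0.71651912  1.68933758  0.43880672]
0.76 [282. 306.  64.  60.]
0.58 [280. 165.  61.  56.]
0.44 [256. 222.  15.  49.]
0.95 [390. 278.  58.  31.]
0.78 [287. 236.  25.  60.]
0.72 [298. 216.  13.  38.]
```

View pics/s6.png

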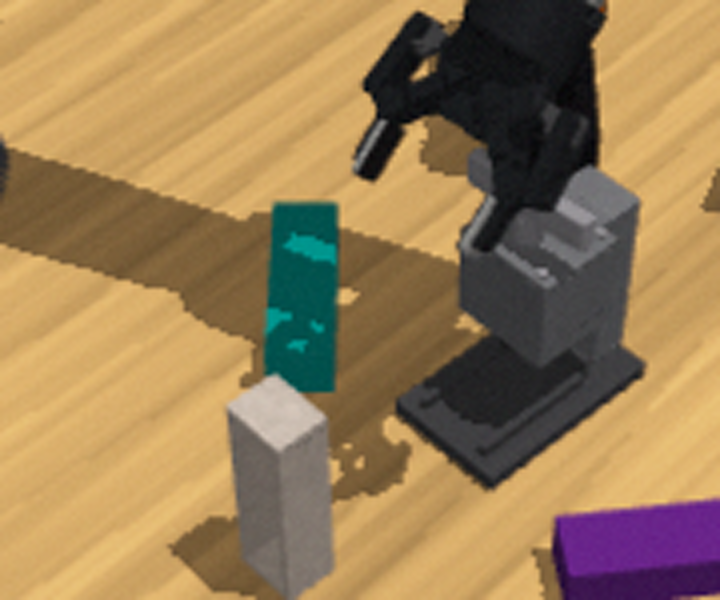

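Run:
```python
from h import *
P=np.array([at_z('scene',220+u/4,140+v/4,.16)[:2] for u,v in((228,408),(281,450),(327,413),(277,376))]);print(P.round(4),P.mean(0))
for a,b in((1,2),(0,3),(0,1),(3,2)): d=P[b]-P[a];print(np.linalg.norm(d),np.degrees(np.arctan2(d[1],d[0])))
delta([.525,-.10,.30],down(86.3,45)); delta([.525,-.10,.30],down(86.3,-50))
```

```text
[[ 0.499  -0.05  ]
 [ 0.5467 -0.051 ]
 [ 0.5464 -0.011 ]
 [ 0.5022 -0.0109]] [ 0.52358721 -0.030736  ]
0.03994739773921534 90.52009364335255
0.039235707580106416 85.35749263544866
0.04770337331041804 -1.1042584046254003
0.04415630042210698 -0.10452556147787054
d [-0.2017  0.0074  0.0997] r [ 0.0018  0.0003 -0.0012]
d [-0.2017  0.0074  0.0997] r [2.4000e-03 1.1057e+00 6.0000e-04]
```

The tray stands on its end at crop (280,490), with centre about (0.523,-0.030). This agrees with the grip pose. Going over it to the mouth side.

```bash
python3 -m inch '[{"dx":-0.03,"dy":0,"dz":-0.03,"rx":0,"ry":0,"rz":0},{"dx":-0.075,"dy":0,"dz":0,"rx":0,"ry":0,"rz":0},{"dx":-0.12,"dy":0,"dz":0.03,"rx":0,"ry":0,"rz":0},{"dx":-0.165,"dy":0,"dz":0.06,"rx":0,"ry":0,"rz":0},{"dx":-0.2,"dy":0.007,"dz":0.1,"rx":0,"ry":0,"rz":0}]'| grep -E 'pos|t_force'
for i in 1 2; do python3 -m inch '[{"dx":0,"dy":0,"dz":0,"rx":0,"ry":0.09,"rz":0},{"dx":0,"dy":0,"dz":0,"rx":0,"ry":0.18,"rz":0},{"dx":0,"dy":0,"dz":0,"rx":0,"ry":0.27,"rz":0},{"dx":0,"dy":0,"dz":0,"rx":0,"ry":0.36,"rz":0},{"dx":0,"dy":0,"dz":0,"rx":0,"ry":0.45,"rz":0}]'| grep -E 'pos|t_force'; done
python3 -m inch '[{"dx":0,"dy":0,"dz":0,"rx":0,"ry":0.09,"rz":0},{"dx":0,"dy":0,"dz":0,"rx":0,"ry":0.205,"rz":0},{"dx":0,"dy":0,"dz":0,"rx":0,"ry":0.205,"rz":0},{"dx":0,"dy":0,"dz":0,"rx":0,"ry":0.205,"rz":0}]'| grep -E 'pos|t_force'
python3 - <<'E'
from h import *
R=down(86.3,-50); z=R.as_matrix()[:,2]; u=np.array([.0645,.9979,0])
G=np.array([.5233,-.0305,.128])-.008*u; T=G+.019*z; print(T,T-.11*z,state()['joint_pos'])
delta(T-.11*z,R); delta(T,R)
E
```

```text
tool_pos: [0.5231, -0.1024, 0.298]
contact_force: [1.0, -0.8, 0.9]
tool_pos: [0.523, -0.1007, 0.2969]
contact_force: [-0.6, 0.1, -0.3]
tool_pos: [0.523, -0.1011, 0.2968]
contact_force: [-0.4, 0.1, -0.4]
tool_pos: [0.5229, -0.1007, 0.2955]
contact_force: [-0.3, -0.5, -0.4]
[ 0.52372326 -0.02395869  0.11578704] [ 0.51828545 -0.10804794  0.18649367] [-0.67722917  0.0135429   1.71257734  0.72664161  1.9122614  -0.5345397 ]
d [-0.1104 -0.0046  0.0804] r [ 0.0001  0.001  -0.0034]
d [-0.1102 -0.0046  0.2179] r [ 0.0001  0.001  -0.0034]
```

```bash
python3 -m inch '[{"dx":-0.04,"dy":-0.002,"dz":0.02,"rx":0,"ry":0,"rz":0},{"dx":-0.08,"dy":-0.0046,"dz":0.05,"rx":0,"ry":0.001,"rz":-0.0034},{"dx":-0.11,"dy":-0.0046,"dz":0.08,"rx":0,"ry":0.001,"rz":-0.0034},{"dx":-0.11,"dy":-0.0046,"dz":0.08,"rx":0,"ry":0.001,"rz":-0.0034},{"dx":-0.11,"dy":-0.0046,"dz":0.08,"rx":0,"ry":0.001,"rz":-0.0034}]'| grep -E 'pos|t_force'
python3 - <<'E'
from h import *
delta([.5237,-.0240,.1158],down(86.3,-50))
save('scene','s7.png',(220,140,400,290),4)
E
```

```text
tool_pos: [0.5199, -0.107, 0.1906]
contact_force: [1.4, -0.2, 1.2]
d [-0.0047 -0.0021  0.1396] r [0.0004 0.0009 0.0041]
```

View pics/s7.png

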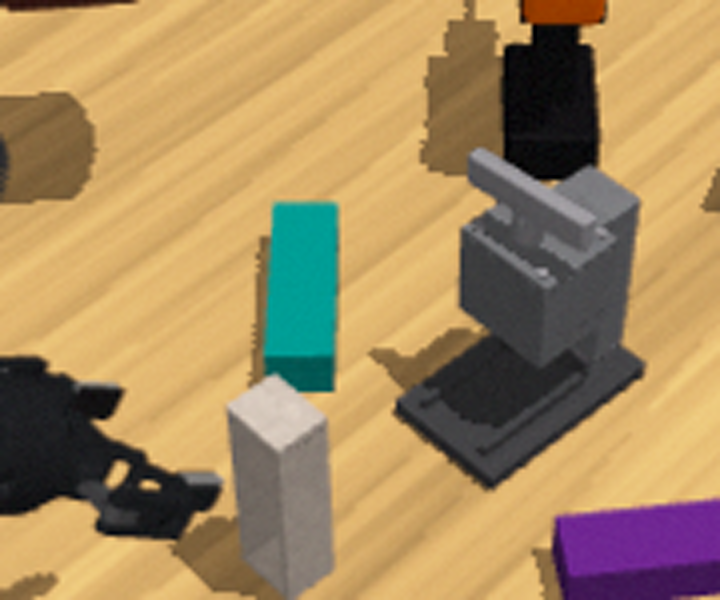

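The tray still stands upright at (280,490), and the gripper approaches from the mouth side with one finger either side of it. Advancing and gripping.

```bash
python3 -m inch '[{"dx":-0.0047,"dy":-0.0021,"dz":0.03,"rx":0,"ry":0.001,"rz":0.004},{"dx":-0.0047,"dy":-0.0021,"dz":0.065,"rx":0,"ry":0.001,"rz":0.004},{"dx":-0.0047,"dy":-0.0021,"dz":0.1,"rx":0,"ry":0.001,"rz":0.004},{"dx":-0.0047,"dy":-0.0021,"dz":0.125,"rx":0,"ry":0.001,"rz":0.004},{"dx":-0.0047,"dy":-0.0021,"dz":0.139,"rx":0,"ry":0.001,"rz":0.004}]'| grep -E 'pos|t_force'
python3 -m inch '[{"dx":0,"dy":0,"dz":0,"rx":0,"ry":0,"rz":0},{"dx":0,"dy":0,"dz":0,"rx":0,"ry":0,"rz":0}]'| grep -E 'pos|t_force'
python3 -c "
from h import *
delta([.5237,-.0240,.1158],down(86.3,-50))"
python3 -m inch '[{"dx":0,"dy":0,"dz":0,"rx":0,"ry":0,"rz":0},{"dx":0,"dy":0,"dz":0,"rx":0,"ry":0,"rz":0},{"dx":0,"dy":0,"dz":0,"rx":0,"ry":0,"rz":0},{"dx":0,"dy":0,"dz":0,"rx":0,"ry":0,"rz":0}]' -1
python3 -c "
from h import *
delta([.5237,-.0240,.1158],down(86.3,-50));p,R=tool();print(R.inv().apply([0,0,.1])/.8,R.inv().apply([0,-.1,0])/.8, state()['joint_pos'])"
```

```text
tool_pos: [0.5244, -0.0243, 0.1166]
contact_force: [-0.4, 0.1, 0.5]
tool_pos: [0.5245, -0.0257, 0.1167]
contact_force: [1.0, -1.0, -0.3]
d [ 0.0005 -0.0011  0.0023] r [0.0019 0.0004 0.0007]
time: 22.3
tool_pos: [0.5238, -0.0255, 0.1158]
tool_rot: [-0.289, 0.662, 0.619, 0.309]
contact_force: [-1.1, -1.2, 3.4]
gripper_width: 0.577
grasp_force: 62.4
d [ 0.0012 -0.0003  0.0015] r [ 0.0014 -0.0006 -0.0004]
[ 0.09582419  0.00011234 -0.08026651] [-0.08009494  0.00830413 -0.09560775] [-0.5713365   0.14098637  1.90646173  0.73641178  1.60519672 -0.67974324]
```

```bash
python3 -m inch '[{"dx":0.02,"dy":0,"dz":-0.016,"rx":0,"ry":0,"rz":0},{"dx":0.05,"dy":0,"dz":-0.042,"rx":0,"ry":0,"rz":0},{"dx":0.08,"dy":0,"dz":-0.067,"rx":0,"ry":0,"rz":0},{"dx":0.115,"dy":0,"dz":-0.096,"rx":0,"ry":0,"rz":0},{"dx":0.144,"dy":0,"dz":-0.12,"rx":0,"ry":0,"rz":0}]'| grep -E 'pos|force'
python3 - <<'E'
from h import *
for cam,f,(a,b,c,d) in(('top','t0.png',(405,200,465,280)),('scene','s0.png',(195,298,265,350))):
    im=cv2.imread('pics/'+f); h=cv2.cvtColor(im,cv2.COLOR_BGR2HSV)
    m=np.zeros(im.shape[:2],np.uint8); 
    sub=im[b:d,a:c].astype(int); red=(sub[:,:,2]-sub[:,:,1]>38)&(sub[:,:,2]>80)
    m[b:d,a:c]=red.astype(np.uint8)
    n,l,s,ce=cv2.connectedComponentsWithStats(m)
    cs=[]
    for i in range(1,n):
        if s[i,4]<60: continue
        v,u=np.nonzero(l==i); P=np.array([at_z(cam,x,y,.038)[:2] for x,y in zip(u,v)]).astype(np.float32)
        r=cv2.minAreaRect(P*1000); q=P-P.mean(0); w=np.linalg.svd(q)[2][0] if 0 else np.linalg.eigh(q.T@q)[1][:,1]
        print(cam,s[i],np.round(r[0],1),np.round(r[1],1),round(r[2],1),'mean',P.mean(0).round(4),'ang',np.degrees(np.arctan(w[1]/w[0])).round(2)); cs.append(P.mean(0))
    print(np.mean(cs,0))
E
```

```text
tool_pos: [0.5233, -0.0247, 0.2659]
contact_force: [0.1, -0.7, -2.5]
grasp_force: 62.4
top [434 210  29  52 319] [ 525.1 -269.5] [136.3  30.7] 15.8 mean [ 0.5193 -0.2637] ang 18.19
top [415 213  33  53 619] [ 519.2 -227.2] [135.6  36.1] 16.9 mean [ 0.5164 -0.2276] ang 16.52
top [405 251  22  10 138] [ 475.7 -185.2] [51.2 22.1] 88.5 mean [ 0.4749 -0.1842] ang 87.11
top [405 269  60  11 508] [ 429.4 -228.8] [143.9  24.2] 88.5 mean [ 0.4264 -0.2313] ang 89.33
[ 0.48425376 -0.22668968]Traceback (most recent call last):
  File "<stdin>", line 11, in <module>
  File "h.py", line 14, in at_z
    o,d=ray(cam,u,v); return o+d*(z-o[2])/d[2]
        ~~~^^^^^^^^^
  File "h.py", line 10, in ray
    c=optics.camera_info(cam); xd=np.array([(u-c['cx'])/c['fx'],(v-c['cy'])/c['fy']]); x=xd.copy()
ValueError: time passes only in moves, steps and waits
```

```bash
cat > rack.py <<'E'
from h import *
from scipy.optimize import minimize
import functools
CI={c:optics.camera_info(c) for c in('top','scene')}
optics_ci=lambda n:CI[n]
def pj(cam,X):
    c=CI[cam]; p=np.array(X)@np.array(c['R']).T+np.array(c['t']); x=p[:,:2]/p[:,2:]; x=x*(1+c['k1']*(x**2).sum(1,keepdims=True))
    return x*[c['fx'],c['fy']]+[c['cx'],c['cy']]
S=8
ims={}
for cam,f,(a,b,c,d) in(('top','t0.png',(405,200,470,280)),('scene','s0.png',(190,290,270,355))):
    im=cv2.imread('pics/'+f)[b:d,a:c].astype(np.float32); g=im[:,:,1]/(im[:,:,2]+1)
    g=cv2.resize(g,None,fx=S,fy=S,interpolation=cv2.INTER_LINEAR); ims[cam]=(g,a,b)
def mask(cam,x,y,psi,grow=0):
    g,a,b=ims[cam]; m=np.zeros(g.shape,np.uint8); t=np.radians(psi); ey=np.array([np.cos(t),np.sin(t)]); ex=np.array([-ey[1],ey[0]])
    for s in(-.022,.022):
        P=[[*(np.array([x,y])+ex*(s+i*(.007+grow))+ey*j*(.065+grow)),z] for i in(-1,1) for j in(-1,1) for z in(.008,.038)]
        q=(pj(cam,P)-[a,b]+.5)*S-.5
        cv2.fillConvexPoly(m,cv2.convexHull(np.round(q).astype(np.int32)),1)
    return m.astype(bool)
def cost(v,cams=('top','scene')):
    o=0
    for cam in cams:
        g=ims[cam][0]; i=mask(cam,*v); r=mask(cam,*v,.007)&~i; o+=(g[i].mean()-g[r].mean())
    return o
if __name__=='__main__':
    for cams in(('top',),('scene',),('top','scene')):
        best=min((minimize(lambda w:cost([w[0]/100+.516,w[1]/100-.235,w[2]*3+15],cams),[0,0,k],method='Nelder-Mead',options=dict(initial_simplex=[[0,0,k],[1,0,k],[0,1,k],[0,0,k+.7]])) for k in(-.5,0,.5)),key=lambda r:r.fun)
        w=best.x; print(cams,w[0]/100+.516,w[1]/100-.235,w[2]*3+15,best.fun)
E
python3 rack.py
```

```text
('top',) 0.5189119062147485 -0.23978009527285885 15.533533523009755 -0.13080930709838867
('scene',) 0.517048047397793 -0.238374948368888 15.423542488480603 -0.19054096937179565
('top', 'scene') 0.5183745799632791 -0.23899031494069248 15.422996074915638 -0.3163071870803833
```

```bash
cat > fin.py <<'E'
from h import *
pg=np.array([.5238,-.0255,.1158]); Rg=Ro.from_quat([.662,.619,.309,-.289])
def fr(x,z): x=np.array(x);z=np.array(z);return Ro.from_matrix(np.c_[x,np.cross(z,x),z])
c=lambda d:[np.cos(np.radians(d)),np.sin(np.radians(d)),0]
Rt=fr([0,0,-1],c(86.3)); off=Rg.inv().apply(np.array([.5233,-.0315,.08])-pg); off[1]=0
Rf=fr(c(105.4+180),[0,0,-1])*(Rt.inv()*Rg)
def tgt(C): return np.array(C)-Rf.apply(off)
E
python3 - <<'E'
from fin import *
print(off,Rf.as_matrix().round(3)); 
for dz in(.08,0): print(tgt([.518,-.239,.058+dz])); 
p,R=tool(); delta(p,Rf); delta(tgt([.518,-.239,.138]),Rf)
E
```

```text
[-0.03130949  0.          0.01837381] [[-0.202  0.964  0.172]
 [ 0.74   0.265 -0.619]
 [-0.642  0.002 -0.767]]
[ 0.50851078 -0.2044805   0.13198001]
[ 0.50851078 -0.2044805   0.05198001]
d [0. 0. 0.] r [ 0.0195 -1.0356 -0.2473]
d [-0.2731 -0.0033 -0.0651] r [ 0.0195 -1.0356 -0.2473]
```

```bash
for i in 1 2 3; do python3 -m inch '[{"dx":0,"dy":0,"dz":0,"rx":0.0013,"ry":-0.07,"rz":-0.0165},{"dx":0,"dy":0,"dz":0,"rx":0.0026,"ry":-0.14,"rz":-0.033},{"dx":0,"dy":0,"dz":0,"rx":0.0039,"ry":-0.21,"rz":-0.05},{"dx":0,"dy":0,"dz":0,"rx":0.0052,"ry":-0.28,"rz":-0.067},{"dx":0,"dy":0,"dz":0,"rx":0.0065,"ry":-0.345,"rz":-0.082}]'| grep -E 'pos|force'; done
python3 - <<'E'
from fin import *
delta(tgt([.518,-.239,.138]),Rf)
p,R=tool(); print(state()['joint_pos'],R.inv().apply([0,-.1,0])/.8)
E
```

```text
tool_pos: [0.5232, -0.0248, 0.2645]
contact_force: [0.2, 0.6, -3.0]
grasp_force: 62.4
tool_pos: [0.523, -0.0243, 0.2643]
contact_force: [-0.5, -0.5, -2.9]
grasp_force: 62.4
tool_pos: [0.5229, -0.024, 0.2639]
contact_force: [-0.2, -0.2, -2.9]
grasp_force: 62.5
d [-0.0572 -0.0775  0.2629] r [-0.0005  0.0002  0.0003]
[ 1.54418211e-01 -2.36717718e-01  1.93829295e+00 -7.04813520e-01
  1.39619698e+00 -1.76416293e-03] [-0.09240085 -0.03316754  0.07737568]
```

```bash
python3 -m inch '[{"dx":-0.01,"dy":-0.0135,"dz":0.045,"rx":0,"ry":0,"rz":0},{"dx":-0.0205,"dy":-0.0277,"dz":0.094,"rx":0,"ry":0,"rz":0},{"dx":-0.032,"dy":-0.044,"dz":0.15,"rx":0,"ry":0,"rz":0},{"dx":-0.0446,"dy":-0.0605,"dz":0.205,"rx":0,"ry":0,"rz":0},{"dx":-0.0572,"dy":-0.0775,"dz":0.2629,"rx":0,"ry":0,"rz":0}]'| grep -E 'pos|force'
python3 -m inch '[{"dx":0,"dy":0,"dz":0,"rx":0,"ry":0,"rz":0},{"dx":0,"dy":0,"dz":0,"rx":0,"ry":0,"rz":0},{"dx":0,"dy":0,"dz":0,"rx":0,"ry":0,"rz":0}]'| grep -E 'pos|force'
cat > chk.py <<'E'
from fin import *
import sys
zt=float(sys.argv[1])
for cam in('top','scene'):
    im=optics.grab_frame(cam); cv2.imwrite(f'pics/c_{cam}.png',im[:,:,::-1])
    for d in nets.outline_of(cam,'tray_center')[:5]:
        m=d['pixels'].astype(np.uint8); col=np.median(im[m>0],0) if m.any() else None
        k,_=cv2.findContours(m,0,2); k=max(k,key=len)[:,0,:]
        h=cv2.convexHull(k)[:,0,:]
        P=np.array([at_z(cam,u,v,zt)[:2] for u,v in h]).astype(np.float32)
        r=cv2.minAreaRect(P*1000); print(cam,round(d['confidence'],2),np.round(d['bbox']),col,'c',np.round(r[0],1),np.round(r[1],1),round(r[2],1))
E
python3 - <<'E'
from fin import *
delta(tgt([.518,-.239,.138]),Rf)
E
python3 chk.py .158
```

```text
tool_pos: [0.5081, -0.2054, 0.1306]
contact_force: [0.1, -1.7, -1.5]
grasp_force: 62.7
tool_pos: [0.5096, -0.2041, 0.1332]
contact_force: [-0.4, 0.4, -2.6]
grasp_force: 64.5
d [ 0.0009 -0.0014  0.0012] r [ 0.0007 -0.0013 -0.0011]
top 0.9 [283. 305.  65.  65.] [ 47. 157. 145.] c [362.4 128.9] [ 48.3 144.1] 43.7
top 0.89 [278. 165.  63.  54.] [128.  67. 145.] c [673.  133.9] [150.7  52.7] 51.4
top 0.71 [453. 229.  67.  37.] [193. 177. 161.] c [ 519.3 -246.9] [ 52.5 145. ] 15.4
scene 0.96 [390. 278.  62.  33.] [109.  37. 143.] c [766.  57.] [147.4  68.9] 50.5
scene 0.57 [299. 214.  22.  51.] [  0. 155. 146.] c [460.4  54.7] [ 52.7 177.4] 46.0
```

The overhead outline gives the tray's yaw as 15.4° and its far end within 1 mm of where it was planned. Lowering.

```bash
python3 -m inch '[{"dx":0.015,"dy":-0.0014,"dz":0.018,"rx":0.0007,"ry":-0.0013,"rz":-0.001},{"dx":0.03,"dy":-0.0014,"dz":0.036,"rx":0.0007,"ry":-0.0013,"rz":-0.001},{"dx":0.045,"dy":-0.0014,"dz":0.054,"rx":0.0007,"ry":-0.0013,"rz":-0.001},{"dx":0.055,"dy":-0.0014,"dz":0.066,"rx":0.0007,"ry":-0.0013,"rz":-0.001},{"dx":0.055,"dy":-0.0014,"dz":0.066,"rx":0.0007,"ry":-0.0013,"rz":-0.001}]'| grep -E 'pos|t_force'
python3 -m inch '[{"dx":0,"dy":0,"dz":0,"rx":0,"ry":0,"rz":0},{"dx":0,"dy":0,"dz":0,"rx":0,"ry":0,"rz":0}]'| grep -E 'pos|t_force'
python3 - <<'E'
from fin import *
delta(tgt([.518,-.239,.058]),Rf); print(state()['ft_torque'])
E
```

```text
tool_pos: [0.507, -0.2042, 0.0619]
contact_force: [-0.3, 0.3, -2.2]
tool_pos: [0.5092, -0.2051, 0.0654]
contact_force: [0.5, 0.2, -1.9]
d [ 0.0115 -0.0007  0.0122] r [ 0.0004  0.0009 -0.0005]
[0.62270422 0.15481911 0.00461554]
```

```bash
python3 -m inch '[{"dx":0.003,"dy":-0.0005,"dz":0.003,"rx":0,"ry":0,"rz":0},{"dx":0.006,"dy":-0.0007,"dz":0.006,"rx":0,"ry":0,"rz":0},{"dx":0.009,"dy":-0.0007,"dz":0.0093,"rx":0,"ry":0,"rz":0},{"dx":0.009,"dy":-0.0007,"dz":0.0093,"rx":0,"ry":0,"rz":0}]'| grep -E 'pos|t_force'
for i in 1 2 3 ; do python3 -m inch '[{"dx":0.0008,"dy":0,"dz":0.001,"rx":0,"ry":0,"rz":0},{"dx":0.0008,"dy":0,"dz":0.001,"rx":0,"ry":0,"rz":0}]'| grep -E 'pos|t_force'; python3 -c "
from plant import state; print(state()['ft_torque'].round(2))"; done
```

```text
tool_pos: [0.5068, -0.2043, 0.0527]
contact_force: [-0.2, -0.2, -2.2]
tool_pos: [0.5073, -0.2044, 0.0524]
contact_force: [0.1, -0.4, -2.5]
[ 0.66  0.13 -0.02]
tool_pos: [0.5074, -0.2044, 0.0514]
contact_force: [0.9, -0.3, -2.3]
[ 0.65  0.16 -0.03]
tool_pos: [0.5078, -0.2047, 0.0512]
contact_force: [-2.1, 1.7, 2.4]
[ 0.24  0.34 -0.21]
```

```bash
python3 -m inch '[{"dx":0.0006,"dy":0,"dz":0.0007,"rx":0,"ry":0,"rz":0},{"dx":0.0006,"dy":0,"dz":0.0007,"rx":0,"ry":0,"rz":0}]'| grep -E 'pos|t_force'
python3 -c "
from plant import state; print(state()['ft_torque'].round(2))"
python3 -m inch '[{"dx":0,"dy":0,"dz":0,"rx":0,"ry":0,"rz":0},{"dx":0,"dy":0,"dz":0,"rx":0,"ry":0,"rz":0},{"dx":0,"dy":0,"dz":0,"rx":0,"ry":0,"rz":0}]' 1| grep -E 'pos|force'
python3 -m inch '[{"dx":0,"dy":0,"dz":-0.02,"rx":0,"ry":0,"rz":0},{"dx":0,"dy":0,"dz":-0.06,"rx":0,"ry":0,"rz":0},{"dx":0,"dy":0,"dz":-0.11,"rx":0,"ry":0,"rz":0},{"dx":0,"dy":0,"dz":-0.17,"rx":0,"ry":0,"rz":0},{"dx":0,"dy":0,"dz":-0.23,"rx":0,"ry":0,"rz":0}]'| grep -E 'pos|force'
python3 -m inch '[{"dx":0,"dy":0,"dz":-0.04,"rx":0,"ry":0,"rz":0},{"dx":0.06,"dy":0,"dz":-0.08,"rx":0,"ry":0,"rz":0},{"dx":0.1,"dy":0,"dz":-0.1,"rx":0,"ry":0,"rz":0}]'| grep -E 'pos|force'
python3 chk.py .078
```

```text
tool_pos: [0.508, -0.2049, 0.0511]
contact_force: [-2.9, 2.8, 6.1]
[-0.    0.55 -0.41]
tool_pos: [0.5076, -0.2045, 0.0498]
contact_force: [-0.1, 0.2, -0.4]
grasp_force: 0.0
tool_pos: [0.4751, -0.0897, 0.1917]
contact_force: [1.3, -0.2, 0.1]
grasp_force: 0.0
tool_pos: [0.4467, 0.0198, 0.2031]
contact_force: [0.5, -0.3, -0.6]
grasp_force: 0.0
top 0.93 [440. 237.  68.  39.] [194. 178. 161.] c [ 515.2 -235.1] [ 53.9 168.3] 15.1
top 0.77 [295. 303.  26.  25.] [ 34. 155. 144.] c [370.5 110.3] [47.3 52.1] 13.4
top 0.6 [277. 166.  63.  53.] [128.  67. 145.] c [698.  140.3] [161.3  54.9] 51.2
top 0.32 [436. 239.  44.  57.] [152. 101.  55.] c [ 468.5 -236.7] [37.2 65.8] 15.0
scene 0.9 [298. 216.  18.  50.] [  0. 148. 139.] c [399.2 103.6] [ 52.2 194.3] 46.1
scene 0.7 [390. 278.  63.  32.] [105.  35. 138.] c [735.4 110.6] [160.8  75.8] 51.2
scene 0.69 [226. 317.  54.  66.] [144. 132. 120.] c [ 525.2 -242.5] [ 69.7 176. ] 15.3
```

```bash
cat > fit.py <<'E'
from rack import pj
from h import *
from scipy.optimize import minimize
M={}
for cam in('top','scene'):
    im=optics.grab_frame(cam)
    d=[d for d in nets.outline_of(cam,'tray_center') if np.linalg.norm(np.array(d['bbox'][:2])-((440,237) if cam=='top' else (226,317)))<12][0]
    M[cam]=cv2.resize(d['pixels'].astype(np.float32),None,fx=4,fy=4,interpolation=cv2.INTER_LINEAR)>.5
def iou(v,cams):
    o=0
    for cam in cams:
        t=np.radians(v[2]); e=np.array([np.cos(t),np.sin(t)]); f=np.array([-e[1],e[0]])
        P=[[*(np.array(v[:2])+f*i*.08+e*j*.025),z] for i in(-1,1) for j in(-1,1) for z in(.038,.078)]
        m=np.zeros(M[cam].shape,np.uint8); cv2.fillConvexPoly(m,cv2.convexHull(np.round((pj(cam,P)+.5)*4-.5).astype(np.int32)),1); m=m>0
        o-=(m&M[cam]).sum()/(m|M[cam]).sum()
    return o
for cams in(('top',),('scene',),('top','scene')):
    r=minimize(lambda w:iou([.518+w[0]/100,-.239+w[1]/100,15.4+3*w[2]],cams),[0,0,0],method='Nelder-Mead',options=dict(initial_simplex=[[-.3,-.3,-.3],[.7,0,0],[0,.7,0],[0,0,.7]])); w=r.x
    print(cams,.518+w[0]/100,-.239+w[1]/100,15.4+3*w[2],r.fun)
for n in('bar',):
    for d in nets.outline_of('top',n)[:2]: print(n,d['confidence'],np.round(d['bbox']))
E
python3 fit.py
```

```text
('top',) 0.5164543876174027 -0.2392829652640481 15.38820284557534 -0.9632763851189525
('scene',) 0.5150386756556261 -0.23861264238042768 14.56710732790511 -0.9643263884236618
('top', 'scene') 0.5160415760962882 -0.23868162950951105 15.181038442053952 -1.9200439766207715
bar 0.74 [255. 223.  12.  50.]
bar 0.22 [501. 254.  44.  29.]
```

```bash
python3 -c "
from h import *
print(state()['time'],ticket.job_done())"
```

```text
the job is handed in; nothing more can be done
28.75 None
```

The screw gave clockwise; I unscrewed it fully and left it undone, turned the tray over and set it mouth up across the rack, within about 2 mm of centre and 0.3° of square by the camera fit; handed in at 28.75 s, and the hand-in call returned no verdict.

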